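# Nudge the tap nut into its jig pocket, press it home and close the keeper

## Task

Get the assembly jig ready for the next barrel tap: slide the big round brass nut along the jig's deck, without picking it up, until it drops into the round pocket; then press it straight down with about 15 to 20 newtons until it sits fully home on the pocket's bottom, and keep that pressure for half a second. Then swing the keeper bar over it as far as it goes and let go. Never bear on the nut with more than 30 newtons, and leave the other things on the bench where they are.

Things in the scene. Friction and masses are not known exactly. Their poses are not given: they have to be found in the camera images.
- jig: Fixed nut jig: grey base plate 250 x 150 x 10 mm, on it a flat steel deck (210 mm along x, 132 along y), its top 26 mm above the bench. Origin: centre of the base plate's underside, at bench height. x: sliding direction, from the guides' wide mouth to the pocket; z up. Two aluminium guide cheeks 5 mm high on the deck, mirrored about y = 0. The nut starts in their wide mouth.
- lane_mouth (a point): Where the narrow lane begins, on the deck's top (jig x = 0, y = 0). The cheeks' inner faces close in from y = +-62 mm at x = -100 mm to y = +-24 mm here, then run parallel (lane 48 mm wide) to a 5 mm high end wall at x = 100 mm.
- pocket_middle (a point): Middle place of the round pocket (47 mm wide), at deck height, jig x = 35, y = 0 mm. The real pocket lies on the lane's centre line but up to 8 mm nearer or farther along x: not measured; find it by eye or feel. In it a rubber seat stands 3.5 to 5.5 mm above its stop; it bears the nut, sinks under about 8 N, stays down, then stops firmly with its top 10 mm below the deck.
- nut: Big round brass nut, a solid loose disc 44 mm across, 14 mm high, about 0.16 kg (varies by a third), flat on the deck. Origin: centre of its underside; z its axis, up. Underside above the bench: on the deck 26 mm; dropped into the pocket 19.5 to 21.5 mm; fully home 16 mm, its top then 4 mm above the deck.
- keeper (a joint): Angle (rad) of the keeper, a flat dark steel bar 20 mm wide, 6 mm thick, turning on an upright pivot. 0: parked along the jig's +x. Grows clockwise seen from above; 1.57: along the jig's -y, over the pocket, at its stop. Starts between 0 and 0.4. Underside 6 mm above the deck: passes 2 mm over a nut fully home, strikes one that is not. Stays where left; about 2 N at the handle moves it.
- keeper_pivot (a point): On the keeper's pivot axis, at the height of the bar's top (38 mm above the bench): jig x = 35, y = 55 mm. The bar reaches 83 mm from here.
- keeper_handle (a point): Centre of the top of the keeper's handle, an upright round steel pin 12 mm across, 78 mm from the pivot. It stands 36 mm above the bar's top; its top is 74 mm above the bench, the bar's top 38 mm.
- spare_nut: A smaller round brass nut, 28 mm across, 10 mm high, on the bench beside the jig, not wanted; origin centre of underside.
- bung: Wooden barrel bung, 46 mm across, 38 mm high, on the bench beside the jig; origin centre of underside.
- wrench: Open-ended steel wrench, 200 mm, lying on the bench to the right.
- mallet: Hammer, 280 mm, lying on the bench to the left.
- bottle: Dark green wine bottle, 86 mm across, 300 mm tall, standing at the far left; origin centre of underside.
- bowl: Blue plastic bowl, 170 mm across, 70 mm high, at the far right; origin centre of underside.
- jar: Amber glass jar with steel cap, 80 mm across, 110 mm high, at the far left; origin centre of underside.
Not all that is in view belongs to the job. Leave any pink or turquoise look-alike of the nut alone.

How it is judged:
By the outcome, as a careful person would: the job done as asked, in the order asked, and still so for the second after the job is handed in, with the robot touching nothing.
It also fails if it takes over 72 s, if anything falls off the work surface, if the arm or the gripper's body presses on something with over 40 N, if the wrist force passes 120 N, or if a joint passes its speed limit or range.

## Robot

A 6-joint arm with a two-finger parallel gripper is mounted at the origin on the work surface. World frame = base frame: x ahead of the robot, y to its left, z up, the work surface at z = 0. Lengths are in m, angles in rad, forces in N, time in s.
With the tool pointing down it reaches from about 0.375 to 0.9 m from the base axis. Payload 3.1 kg.
Tool frame: the origin (TCP) lies midway between the tips of the shut fingers; the grasp point (between the pads) lies 19 mm behind it (grip_depth is the distance from the TCP to the grasp point, in m); y points along the fingers, z is the direction in which the jaws open and shut, and the axes are right-handed (so a half turn about y gives the same grasp; the last joint's range is limited). The gripper opens to 85 mm and grips with 20 to 120 N. Pads are 22 mm wide; open, the fingers measure 114 mm over their backs; the gripper's body (76 mm by 85 mm) begins 54 mm behind the grasp point. The pads swing forward as they close: fully open they stand 13 mm farther back than shut.
Start: joints at [-1.482, 0.527, 1.433, -0, 1.181, -0.178], TCP at [0.165, -0.603, 0.231] pointing down, gripper open.
Joint ranges: [-3.08, 3.08], [-0.75, 2.2], [0.22, 2.44], [-1.43, 4.57], [0, 2.65], [-2.85, 2.85]. Speed limits (rad/s): [2.79, 2.79, 3.14, 3.14, 3.14, 3.14].

## Interface

Orientations are given as a unit quaternion [x, y, z, w].
In Python, from station import sense, snapshot, camera_model, sign_off, grip_depth gives the robot as it stands.
- The arm moves only by the tool play_rows, never from a script. Its argument "deltas" is a list of rows, each a list of 6 numbers: the shift along the tool's x, y, z in m, then the turn, a rotation vector about the tool's x, y, z in rad. A call has 1 to 12 rows; each row is the pose to reach, as a shift and turn from the pose commanded when the call began, along the tool's axes at that moment; what a row does not reach only later rows make up. A row lasts 1/10 s, in which the tool goes at most 50 mm and 8.59 degrees, less where a joint would pass 70% of its speed; a pose out of reach is approached as far as the arm can. A call with a gripper value outside its range is refused whole. "gripper" is the finger opening in m, from 0 to 0.0854, set as the call begins (left out, the last holds). The fingers move at their own pace and stop on an object; "force" is the grip in N (left out, the last holds). Time passes only in rows, so rows that repeat a pose let the fingers close. It gives the time, the measured TCP pose, the force and the opening at its end, in the units of the state.
- sense(): the state, without advancing time (a new reading comes with each control period).
- snapshot(name): name is "scene" or "top" or "wrist"; returns the picture (420x560x3 uint8, red, green, blue); there is no depth.
- camera_model(name): a dict with "fx", "fy", "cx", "cy" (pixels), "camera_from_world" (4x4, takes a point from world to camera coordinates). Camera axes: x right, y up, looking along -z (the intrinsics and any distortion apply to the point x, -y, -z); pixel columns grow to the right and rows downward; lengths in m; the calibration is good to about 2 mm. The wrist camera is an equidistant fisheye: a pixel r from the principal point sees the ray r / f radians off the axis. A picture is of the moment at which its call begins: read the wrist's pose just before it. camera_model takes no time and is no camera call; for the wrist camera it gives the pose at the moment of the call.
- sign_off(): hands the job in, once; it reports no verdict.
The state is a dict: "t": time; "q": joint angles; "qd": joint speeds; "tau": joint torques, N m; "tcp_pos": TCP position; "tool_rot": TCP orientation; "force": force on the tool from outside, world axes, zero at the start; "ft_torque": the same for the moment, N m; "finger_gap": opening from 0.0 (shut) to 1.0 (fully open).
Only numpy, scipy, OpenCV 4.12 (cv2) and the standard library are available. Lean on these libraries where they do the work, as an engineer would, in place of code of your own. Each camera call takes 0.05 s, during which the arm holds its last target.

## Working session

There is one attempt and no reset: what is moved stays moved. The work goes in short steps, Python scripts to look and compute and a tool call to move; the robot and the scene stay as the last step left them, time stands still between calls to the robot, and variables do not carry over. Pictures are saved under pics/ and viewed, and the job is handed in when it is done.

Besides the shell and the picture viewer there is one more tool, called after "Call:" as name([rows], argument=value, ...), one row to a line, values as JSON. play_rows: Moves the arm, as the interface text tells. Its arguments: {"type":"object","properties":{"deltas":{"type":"array"},"gripper":{"type":"number"},"force":{"type":"number"}},"required":["deltas"]}

```bash
mkdir -p pics; ls
cat > h.py <<'E'
import numpy as np, cv2
from station import *
def save(n,f):
    im=snapshot(n); cv2.imwrite('pics/'+f,im[:,:,::-1]); return im
def ray(n,u,v,m=None):
    m=m or camera_model(n); T=np.array(m['camera_from_world'])
    x=(u-m['cx'])/m['fx']; y=(v-m['cy'])/m['fy']
    if n=='wrist':
        r=np.hypot(x,y); s=np.sin(r)/r if r>1e-9 else 1; d=np.array([x*s,-y*s,-np.cos(r)])
    else: d=np.array([x,-y,-1.])
    R=T[:3,:3]; return -R.T@T[:3,3], R.T@d
def onz(n,u,v,z,m=None):
    o,d=ray(n,u,v,m); return o+d*(z-o[2])/d[2]
def proj(n,p,m=None):
    m=m or camera_model(n); T=np.array(m['camera_from_world']); c=T[:3,:3]@np.array(p)+T[:3,3]
    X=np.array([c[0],-c[1],-c[2]])
    if n=='wrist':
        rr=np.hypot(X[0],X[1]); th=np.arctan2(rr,X[2]); k=th/rr if rr>1e-9 else 1/X[2]
        return m['cx']+m['fx']*X[0]*k, m['cy']+m['fy']*X[1]*k
    return m['cx']+m['fx']*X[0]/X[2], m['cy']+m['fy']*X[1]/X[2]
E
python3 - <<'E'
from h import *
for n in ('scene','top'):
    m=camera_model(n); print(m); save(n,n+'0.png')
print(sense(), grip_depth)
E
```

```text
pics
{'fx': 456.65777811565687, 'fy': 456.65777811565687, 'cx': 284.7706986313749, 'cy': 208.74580462435043, 'camera_from_world': array([[-0.59133782,  0.80614343,  0.02126854,  0.33253522],
       [-0.54729892, -0.42055601,  0.72359971,  0.23793388],
       [ 0.59226977,  0.41625163,  0.6898921 , -1.40606647],
       [ 0.        ,  0.        ,  0.        ,  1.        ]])}
{'fx': 439.4154767320674, 'fy': 439.4154767320674, 'cx': 282.9340995371332, 'cy': 204.69664218473363, 'camera_from_world': array([[ 0.01451104, -0.99985735,  0.00864372, -0.01393221],
       [ 0.98733961,  0.01569391,  0.15784234, -0.55020857],
       [-0.15795548,  0.00624383,  0.98742649, -1.2101236 ],
       [ 0.        ,  0.        ,  0.        ,  1.        ]])}
{'t': 0.1, 'q': array([-1.48251379e+00,  5.28381714e-01,  1.43381151e+00,  2.84113449e-05,
        1.18140144e+00, -1.78532814e-01]), 'qd': array([ 1.85790741e-04, -2.73289960e-03, -3.24897411e-03, -8.31568950e-05,
       -2.94946198e-04,  1.50398972e-03]), 'tau': array([-5.00323440e-04, -4.43305242e+01, -1.78586072e+01, -2.55766272e-04,
        3.88158645e-03, -6.26285711e-06]), 'tcp_pos': array([ 0.16474496, -0.60220985,  0.23041437]), 'tool_rot': array([-0.09400886,  0.70153054, -0.70011718,  0.09409128]), 'force': array([ 0.36390399,  0.34124746, -0.25125127]), 'ft_torque': array([ 0.04785968,  0.02511434, -0.03369784]), 'finger_gap': 1.0003491685419819} 0.0187
```

View pics/scene0.png

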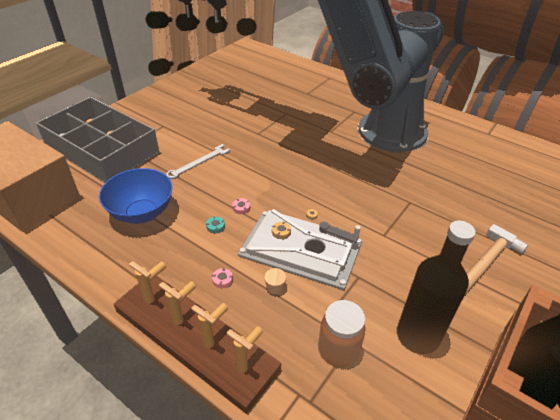

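View pics/top0.png

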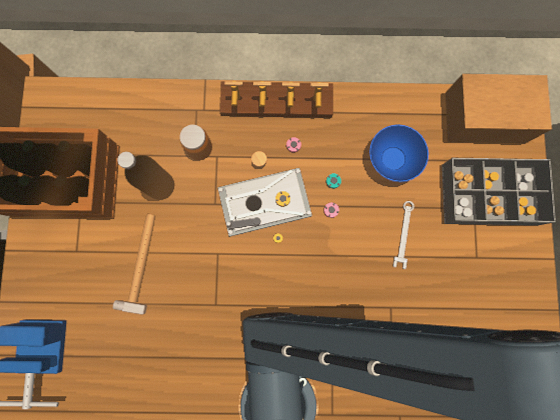

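Run:
```python
import cv2
a=cv2.imread('pics/top0.png')[160:250,205:345]; cv2.imwrite('pics/top0z.png',cv2.resize(a,None,fx=5.5,fy=5.5,interpolation=cv2.INTER_CUBIC))
a=cv2.imread('pics/scene0.png')[195:295,230:370]; cv2.imwrite('pics/scene0z.png',cv2.resize(a,None,fx=5.5,fy=5.5,interpolation=cv2.INTER_CUBIC))
```

```text
(no output)
```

View pics/top0z.png

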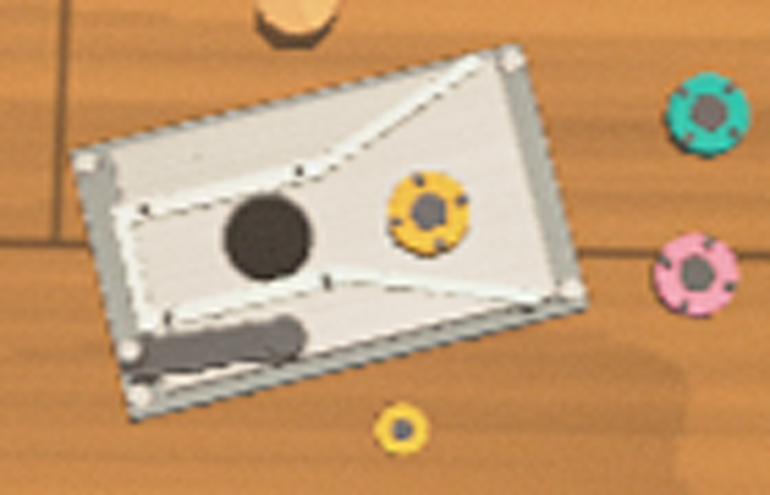

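View pics/scene0z.png

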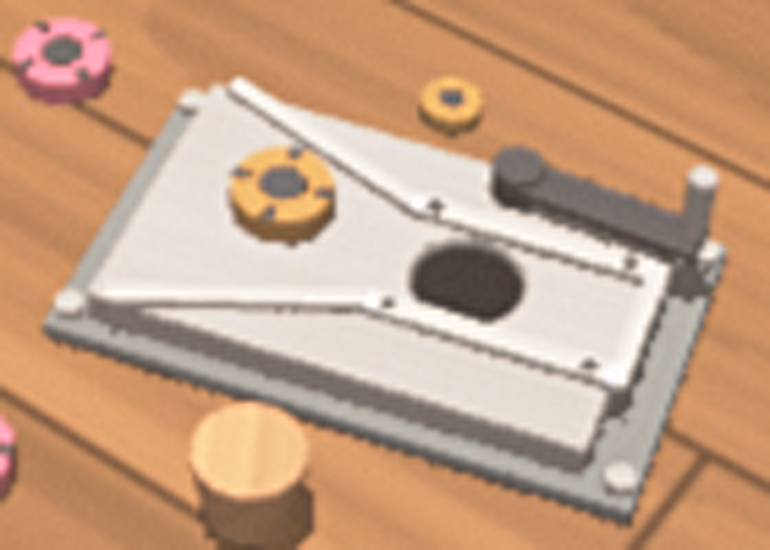

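Run:
```python
from h import *
f=lambda x,y:(x/5.5+205-.41,y/5.5+160-.41)
C=[onz('top',*f(*p),.010) for p in [(72,152),(520,45),(588,303),(135,418)]]
for c in C: print(c)
c=np.mean(C,0); print('c',c,[np.linalg.norm(C[i]-C[i-1]) for i in range(4)])
# jig: c0=(+x,-y) c1=(-x,-y) c2=(-x,+y) c3=(+x,+y)
ux=(C[0]-C[1]+C[3]-C[2])[:2]; yaw=np.arctan2(ux[1],ux[0]); print('yaw',np.degrees(yaw))
R=np.array([[np.cos(yaw),-np.sin(yaw)],[np.sin(yaw),np.cos(yaw)]])
for n,p,z in [('nut',(429,211),.040),('pocket',(268,237),.026),('spare',(402,429),.01),('handle',(130,350),.074),('pivot',(290,335),.038),('pivotnom',None,0)]:
    if p: w=onz('top',*f(*p),z); print(n,w,'jig',R.T@(w-c)[:2]*1e3)
s=sense(); from scipy.spatial.transform import Rotation as Ro
print(Ro.from_quat(s['tool_rot']).as_matrix())
print(camera_model('wrist'))
```

```text
[0.60482069 0.18720784 0.01      ]
[ 0.66765232 -0.05231875  0.01      ]
[ 0.52753866 -0.08968105  0.01      ]
[0.46269753 0.14867333 0.01      ]
c [0.5656773  0.04847034 0.01      ] [np.float64(0.14725455100862495), np.float64(0.2476303693738736), np.float64(0.1450095871100824), np.float64(0.24701656296418484)]
yaw 104.95803645118465
nut [ 0.57053291 -0.00432076  0.04      ] jig [-52.25556926   8.93491767]
pocket [0.55774358 0.08013414 0.026     ] jig [32.63865631 -0.50789957]
spare [0.45904459 0.00803175 0.01      ] jig [-11.54520622 113.45713912]
handle [0.49129032 0.14497063 0.074     ] jig [112.43052512  46.95855347]
pivot [0.50453061 0.06670841 0.038     ] jig [33.40274225 54.36728465]
[[-9.64618334e-01 -1.50331412e-04  2.63650238e-01]
 [-2.63650005e-01  1.99653615e-03 -9.64616343e-01]
 [-3.81375095e-04 -9.99997996e-01 -1.96553025e-03]]
{'fx': 325.19226210127806, 'fy': 325.19226210127806, 'cx': 281.819784539209, 'cy': 215.1419918055244, 'camera_from_world': array([[ 0.26365717, -0.96461346, -0.00240155, -0.62440805],
       [ 0.93056725,  0.2550054 , -0.26271054,  0.03372141],
       [ 0.25402653,  0.06703072,  0.9648717 , -0.37720267],
       [ 0.        ,  0.        ,  0.        ,  1.        ]])}
```

Call:
play_rows([
  [-0.037, 0, -0.031, 0, 0, 0],
  [-0.073, 0, -0.063, 0, 0, 0],
  [-0.11, 0, -0.094, 0, 0, 0],
  [-0.146, 0, -0.125, 0, 0, 0],
  [-0.183, 0, -0.157, 0, 0, 0],
  [-0.219, 0, -0.188, 0, 0, 0],
  [-0.256, 0, -0.219, 0, 0, 0],
  [-0.292, 0, -0.251, 0, 0, 0],
  [-0.329, 0, -0.282, 0, 0, 0],
  [-0.365, 0, -0.313, 0, 0, 0],
  [-0.402, 0, -0.345, 0, 0, 0],
  [-0.438, 0, -0.376, 0, 0, 0],
])

```text
t: 1.3
tcp_pos: [0.4888, -0.1227, 0.2311]
tool_rot: [-0.094, 0.701, -0.701, 0.094]
force: [0.0, -0.2, -0.7]
finger_gap: 1.003
```

Call:
play_rows([
  [-0.037, 0, -0.031, 0, 0, 0],
  [-0.073, 0, -0.063, 0, 0, 0],
  [-0.11, 0, -0.094, 0, 0, 0],
  [-0.11, 0, -0.094, 0, 0, 0],
  [-0.11, 0, -0.094, 0, 0, 0],
  [-0.11, 0, -0.094, 0, 0, 0],
])

```text
t: 1.9
tcp_pos: [0.5685, -0.0056, 0.2308]
tool_rot: [-0.094, 0.701, -0.701, 0.093]
force: [-0.7, 0.6, 1.4]
finger_gap: 1.0
```

Run:
```python
from h import *
m=camera_model('wrist'); s=sense(); save('wrist','w1.png'); print(s['t'],s['tcp_pos'],s['tool_rot'],s['force'])
np.save('w1.npy',m,allow_pickle=True); print(ray('wrist',282,215,m))
save('top','t1.png')
```

```text
1.9 [ 0.56853888 -0.00563852  0.23084865] [-0.09447872  0.70087986 -0.70081836  0.09324601] [-0.68153037  0.55565384  1.41055733]
(array([0.63309005, 0.01123551, 0.37158879]), array([-0.25503917, -0.06935672, -0.96444008]))
```

View pics/w1.png

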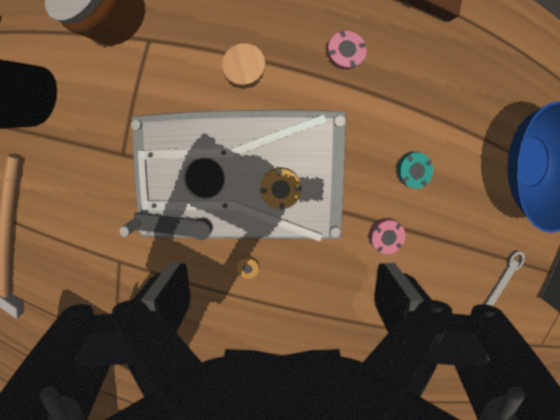

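Run:
```python
import cv2
a=cv2.imread('pics/w1.png')[100:250,110:360]; b=cv2.resize(a,None,fx=3.2,fy=3.2,interpolation=cv2.INTER_CUBIC)
cv2.imwrite('pics/w1z.png',cv2.convertScaleAbs(b,alpha=1.6))
```

```text
(no output)
```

View pics/w1z.png

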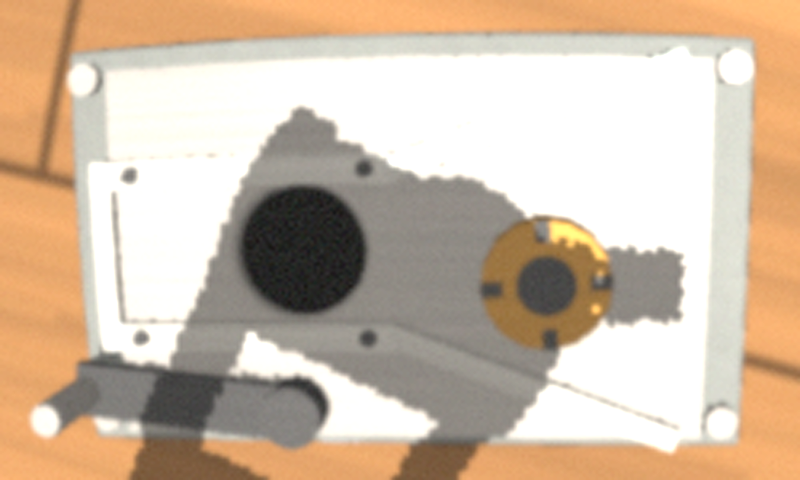

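```bash
cat >> h.py <<'E'
def fit(P,Q):
    P=np.array(P,float);Q=np.array(Q,float)[:,:2]; a=P-P.mean(0); b=Q-Q.mean(0)
    th=np.arctan2((a[:,0]*b[:,1]-a[:,1]*b[:,0]).sum(),(a*b).sum())
    R=np.array([[np.cos(th),-np.sin(th)],[np.sin(th),np.cos(th)]]); return th,R,Q.mean(0)-R@P.mean(0)
E
python3 - <<'E'
from h import *
m=np.load('w1.npy',allow_pickle=True).item()
f=lambda x,y:((x+.5)/3.2-.5+110,(y+.5)/3.2-.5+100)
C=[onz('wrist',*f(*p),.010,m) for p in [(75,53),(752,42),(738,443),(98,435)]]
print([np.linalg.norm(C[i]-C[i-1]) for i in range(4)])
th,R,t=fit([(125,-75),(-125,-75),(-125,75),(125,75)],np.array(C)*1e3); print(np.degrees(th),t)
print([ (R.T@(c[:2]*1e3-t)).round(1) for c in C])
for n,p,z in [('nut',(547,285),.040),('pocket',(305,249),.026),('pivot',(294,412),.038),('handle',(46,420),.074),('pinkN',None,0)]:
    if p: w=onz('wrist',*f(*p),z,m); print(n,w,'jig',R.T@(w[:2]*1e3-t))
E
```

```text
[np.float64(0.14733722237089728), np.float64(0.2445440887890385), np.float64(0.1459525557152005), np.float64(0.24758235347589694)]
104.7065242229569 [567.38102496  48.96507307]
[array([122.2, -73.6]), array([-122.3,  -73. ]), array([-123.7,   72.9]), array([123.9,  73.7])]
nut [ 0.57227008 -0.0037667   0.04      ] jig [-52.24539569   8.65802807]
pocket [0.5605613  0.07878857 0.026     ] jig [30.5777523 -0.9749284]
pivot [0.50683739 0.06855839 0.038     ] jig [34.32151292 53.58603874]
handle [0.49414906 0.14493677 0.074     ] jig [111.41880869  46.46864686]
```

Call:
play_rows([
  [-0.001, 0.03, 0, 0, 0.05, 0],
  [-0.003, 0.07, -0.001, 0, 0.1, 0],
  [-0.003, 0.11, -0.001, 0, 0.17, 0],
  [-0.003, 0.14, -0.001, 0, 0.17, 0],
  [-0.003, 0.16, -0.001, 0, 0.17, 0],
  [-0.003, 0.175, -0.001, 0, 0.17, 0],
  [-0.003, 0.175, -0.001, 0, 0.17, 0],
  [-0.003, 0.175, -0.001, 0, 0.17, 0],
  [-0.003, 0.175, -0.001, 0, 0.17, 0],
], gripper=0.058, force=20)

```text
t: 2.9
tcp_pos: [0.5729, -0.004, 0.0575]
tool_rot: [0.033, -0.706, 0.706, -0.035]
force: [0.4, -0.3, 0.3]
finger_gap: 0.674
```

Run:
```python
from h import *
s=sense();save('wrist','w2.png');save('scene','s2.png'); print(s['t'],s['tcp_pos'],s['tool_rot'],s['force'])
```

```text
2.9 [ 0.57286119 -0.00403681  0.0574641 ] [ 0.03312612 -0.70610546  0.70648545 -0.03458391] [ 0.40963972 -0.28927013  0.31207428]
```

View pics/w2.png

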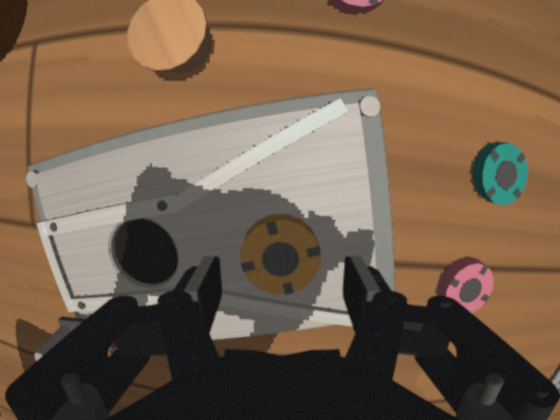

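View pics/s2.png

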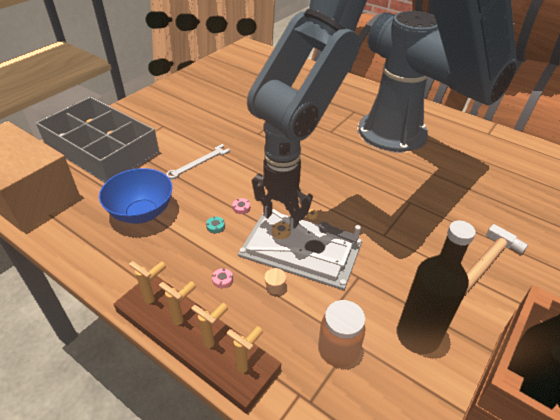

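Run:
```python
from h import *
print(onz('wrist',281,258,.04), 'pocket',onz('wrist',144,251,.026)); print(proj('wrist',sense()['tcp_pos']))
```

```text
[ 0.57291239 -0.0038609   0.04      ] pocket [0.56197809 0.07869911 0.026     ]
(np.float64(280.55719031513456), np.float64(272.14883837523956))
```

Call:
play_rows([
  [0, 0.01, 0, 0, 0, 0],
  [0, 0.02, 0, 0, 0, 0],
  [0, 0.028, 0, 0, 0, 0],
  [0, 0.03, 0, 0, 0, 0],
  [0, 0.03, 0, 0, 0, 0],
])

```text
t: 3.5
tcp_pos: [0.5716, -0.0031, 0.0254]
tool_rot: [-0.035, 0.706, -0.706, 0.034]
force: [-0.2, -0.2, -0.2]
finger_gap: 0.679
```

Call:
play_rows([
  [0, 0, 0, 0, 0, 0],
  [0, 0, 0, 0, 0, 0],
  [0, 0, 0, 0, 0, 0],
  [0, 0, 0, 0, 0, 0],
], gripper=0.05)

```text
t: 3.9
tcp_pos: [0.5723, -0.0033, 0.0266]
tool_rot: [0.034, -0.706, 0.706, -0.034]
force: [-0.5, -0.3, 0.7]
finger_gap: 0.588
```

Call:
play_rows([
  [0, 0, -0.004, 0, 0, 0],
  [0, 0, -0.009, 0, 0, 0],
  [0, 0, -0.014, 0, 0, 0],
  [0, 0, -0.019, 0, 0, 0],
  [0, 0, -0.024, 0, 0, 0],
  [0, 0, -0.029, 0, 0, 0],
  [0, 0, -0.034, 0, 0, 0],
  [0, 0, -0.039, 0, 0, 0],
  [0, 0, -0.044, 0, 0, 0],
  [0, 0, -0.049, 0, 0, 0],
  [0, 0, -0.052, 0, 0, 0],
  [0, 0, -0.052, 0, 0, 0],
])

```text
t: 5.1
tcp_pos: [0.5667, 0.0493, 0.0261]
tool_rot: [-0.035, 0.707, -0.706, 0.034]
force: [0.6, 0.6, -0.5]
finger_gap: 0.586
```

Run:
```python
from h import *
s=sense();m=camera_model('wrist');np.save('w3.npy',m,allow_pickle=True);save('wrist','w3.png'); print(s['t'],s['tcp_pos'],s['tool_rot'],s['force'])
```

```text
5.1 [0.56672268 0.04929802 0.02614412] [-0.03451638  0.70651838 -0.70603273  0.03403202] [ 0.58800652  0.55750281 -0.46775713]
```

View pics/w3.png

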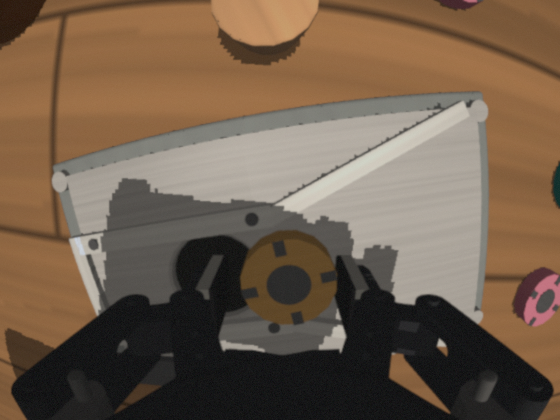

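Run:
```python
from h import *
from scipy.spatial.transform import Rotation as Ro
m=np.load('w3.npy',allow_pickle=True).item()
n=onz('wrist',289,286,.04,m); s=sense(); R=Ro.from_quat(s['tool_rot']).as_matrix()
print(n, 'yaw -z',np.degrees(np.arctan2(-R[1,2],-R[0,2])))
for pk in ([.560,.0790,.026],[.5605,.0788,.026]):
    d=(np.array(pk)-n); d[2]=0; print(R.T@d)
d=np.array([n[0],n[1],0])-s['tcp_pos']; print('nut-tcp',R.T@d)
```

```text
[0.56686564 0.04551694 0.04      ] yaw -z 95.54427422119691
[ 3.59852214e-03  3.25401032e-05 -3.39897339e-02]
[ 3.12018469e-03  3.18179990e-05 -3.37423622e-02]
nut-tcp [1.80806547e-05 2.60502326e-02 3.66509757e-03]
```

Call:
play_rows([
  [0, 0, -0.001, 0, -0.08, 0],
  [0, 0, -0.002, 0, -0.16, 0],
  [0.001, 0, -0.005, 0, -0.16, 0],
  [0.001, 0, -0.008, 0, -0.16, 0],
  [0.002, 0, -0.011, 0, -0.16, 0],
  [0.002, 0, -0.014, 0, -0.16, 0],
  [0.002, 0, -0.017, 0, -0.16, 0],
  [0.003, 0, -0.02, 0, -0.16, 0],
  [0.003, 0, -0.022, 0, -0.16, 0],
  [0.003, 0, -0.024, 0, -0.16, 0],
  [0.003, 0, -0.024, 0, -0.16, 0],
])

```text
t: 6.25
tcp_pos: [0.5618, 0.0724, 0.0264]
tool_rot: [-0.091, 0.701, -0.701, 0.091]
force: [-0.0, -1.2, 0.1]
finger_gap: 0.585
```

Run:
```python
from h import *
s=sense();m=camera_model('wrist');np.save('w4.npy',m,allow_pickle=True);save('wrist','w4.png'); print(s['t'],s['tcp_pos'],s['tool_rot'],s['force'])
```

```text
6.25 [0.56176764 0.07242498 0.02636199] [-0.09054063  0.70135347 -0.70121396  0.09057972] [-0.02186134 -1.19567645  0.11234451]
```

View pics/w4.png

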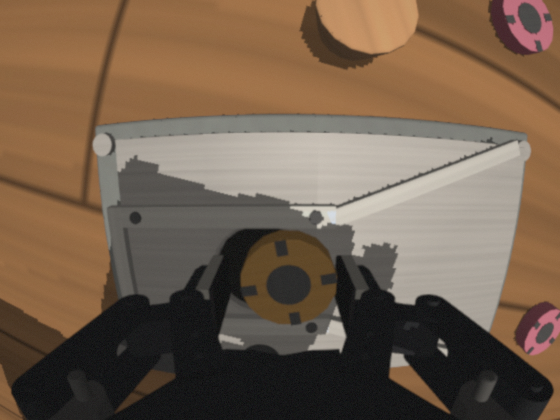

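Call:
play_rows([
  [0, 0, -0.0015, 0, 0, 0],
  [0, 0, -0.003, 0, 0, 0],
  [0, 0, -0.0045, 0, 0, 0],
  [0, 0, -0.006, 0, 0, 0],
  [0, 0, -0.0075, 0, 0, 0],
  [0, 0, -0.009, 0, 0, 0],
  [0, 0, -0.0105, 0, 0, 0],
  [0, 0, -0.0105, 0, 0, 0],
])

```text
t: 7.1
tcp_pos: [0.5587, 0.0827, 0.0261]
tool_rot: [-0.091, 0.701, -0.701, 0.09]
force: [0.1, 0.5, -0.4]
finger_gap: 0.584
```

Run:
```python
from h import *
s=sense();m=camera_model('wrist');np.save('w5.npy',m,allow_pickle=True);save('wrist','w5.png'); print(s['t'],s['tcp_pos'],s['tool_rot'],s['force'])
a=save('scene','s5.png')[190:300,230:380,::-1];cv2.imwrite('pics/s5z.png',cv2.resize(a,None,fx=5,fy=5,interpolation=cv2.INTER_CUBIC))
```

```text
7.1 [0.55867826 0.08270169 0.02614619] [-0.09087504  0.70143721 -0.70112095  0.09031603] [ 0.05618945  0.48236147 -0.40077758]
```

View pics/w5.png

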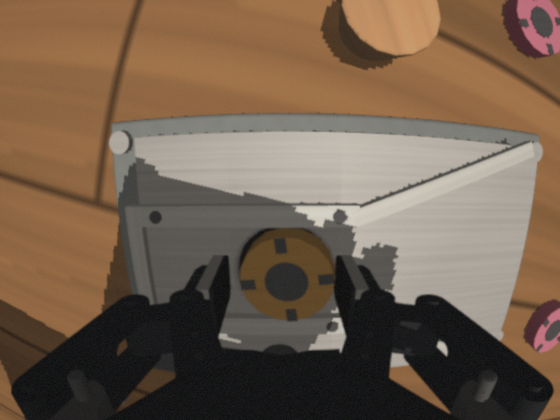

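View pics/s5z.png

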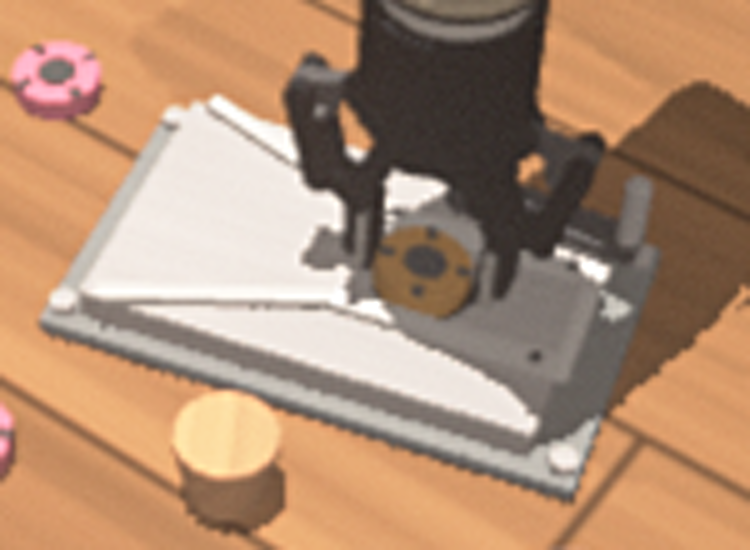

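Call:
play_rows([
  [0, 0, -0.001, 0, 0, 0],
  [0, 0, -0.002, 0, 0, 0],
  [0, 0, -0.003, 0, 0, 0],
  [0, 0, -0.003, 0, 0, 0],
])

```text
t: 7.6
tcp_pos: [0.5585, 0.0852, 0.0264]
tool_rot: [0.09, -0.701, 0.701, -0.091]
force: [0.4, -0.6, 0.1]
finger_gap: 0.581
```

Run:
```python
from h import *
s=sense();m=camera_model('wrist');np.save('w6.npy',m,allow_pickle=True);save('wrist','w6.png'); print(s['t'],s['tcp_pos'],s['tool_rot'],s['force'])
```

```text
7.6 [0.55852706 0.08517866 0.02638689] [ 0.09042819 -0.70125333  0.70131449 -0.09068899] [ 0.42839422 -0.62458508  0.116743  ]
```

View pics/w6.png

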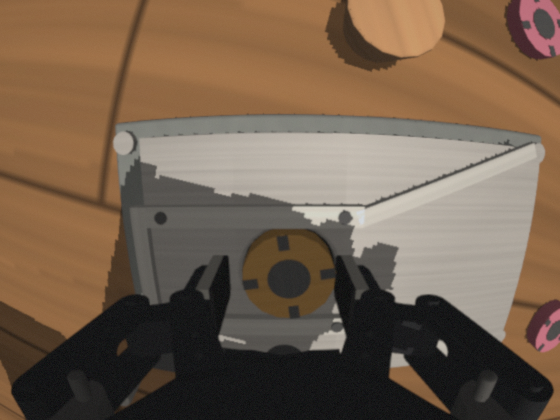

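Call:
play_rows([
  [0, 0, -0.0005, 0, 0, 0],
  [0, 0, -0.001, 0, 0, 0],
  [0, 0, -0.001, 0, 0, 0],
])

```text
t: 7.95
tcp_pos: [0.5582, 0.0861, 0.0264]
tool_rot: [0.09, -0.701, 0.701, -0.091]
force: [0.6, -0.8, 0.3]
finger_gap: 0.587
```

Call:
play_rows([
  [0, 0, -0.0005, 0, 0, 0],
  [0, 0, -0.001, 0, 0, 0],
  [0, 0, -0.001, 0, 0, 0],
])

```text
t: 8.25
tcp_pos: [0.5581, 0.0864, 0.0264]
tool_rot: [0.091, -0.701, 0.702, -0.091]
force: [0.5, -4.8, 0.4]
finger_gap: 0.589
```

Call:
play_rows([
  [0, 0, 0.002, 0, 0, 0],
  [0, 0, 0.003, 0, 0, 0],
  [0, 0, 0.003, 0, 0, 0],
])

```text
t: 8.55
tcp_pos: [0.5584, 0.0844, 0.0262]
tool_rot: [-0.091, 0.702, -0.701, 0.09]
force: [0.4, 0.2, 1.1]
finger_gap: 0.586
```

Call:
play_rows([
  [0, 0, 0, 0, 0, 0],
  [0, -0.02, 0, 0, 0, 0],
  [0, -0.06, 0, 0, 0, 0],
  [0, -0.1, 0, 0, 0, 0],
  [0, -0.1, 0, 0, 0, 0],
  [0, -0.1, 0, 0, 0, 0],
])

```text
t: 9.15
tcp_pos: [0.559, 0.0844, 0.1274]
tool_rot: [0.09, -0.701, 0.701, -0.091]
force: [-0.2, -0.3, 0.1]
finger_gap: 0.582
```

Run:
```python
from h import *
s=sense();m=camera_model('wrist');np.save('w7.npy',m,allow_pickle=True);a=save('wrist','w7.png'); print(s['t'],s['tcp_pos'],s['tool_rot'],s['force'])
a=save('scene','s7.png')[190:300,230:380,::-1];cv2.imwrite('pics/s7z.png',cv2.resize(a,None,fx=5,fy=5,interpolation=cv2.INTER_CUBIC))
```

```text
9.15 [0.55901247 0.08442176 0.12735992] [ 0.08981817 -0.70120547  0.70134804 -0.09140307] [-0.209661   -0.25497699  0.09574426]
```

View pics/w7.png

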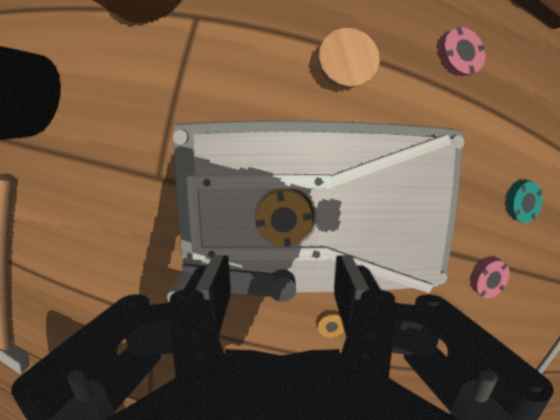

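View pics/s7z.png

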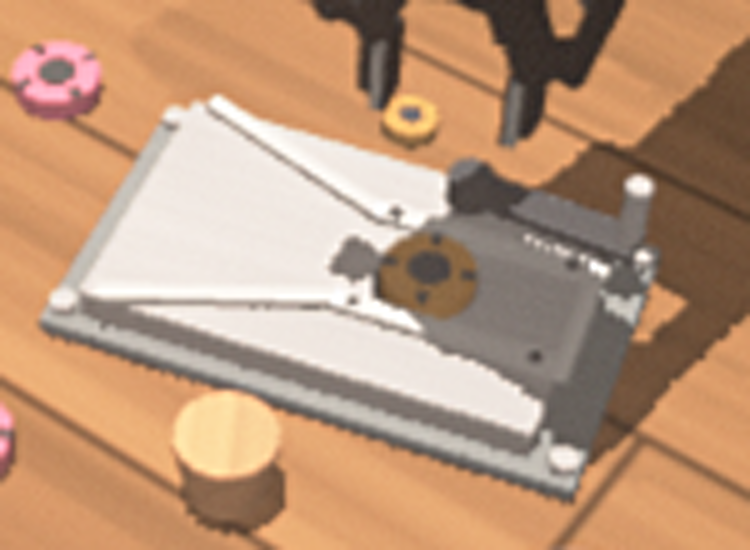

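Run:
```python
from h import *
from scipy.spatial.transform import Rotation as Ro
m=np.load('w7.npy',allow_pickle=True).item()
n=onz('wrist',285,218.5,.0345,m); s=sense(); R=Ro.from_quat(s['tool_rot']).as_matrix()
print(n); d=n-s['tcp_pos'];d[2]=0;print(R.T@d)
```

```text
[0.5601389  0.08162896 0.0345    ]
[-1.81527120e-03 -6.59467489e-06  3.30742151e-03]
```

Call:
play_rows([
  [0, 0, 0, 0, 0, 0],
  [-0.0015, 0.02, 0.003, 0, 0, 0],
  [-0.0015, 0.04, 0.003, 0, 0, 0],
  [-0.0015, 0.06, 0.003, 0, 0, 0],
  [-0.0015, 0.075, 0.003, 0, 0, 0],
  [-0.0015, 0.083, 0.003, 0, 0, 0],
  [-0.0015, 0.085, 0.003, 0, 0, 0],
  [-0.0015, 0.085, 0.003, 0, 0, 0],
  [-0.0015, 0.085, 0.003, 0, 0, 0],
], gripper=0)

```text
t: 10.15
tcp_pos: [0.5613, 0.0817, 0.0418]
tool_rot: [0.09, -0.701, 0.701, -0.091]
force: [0.1, -0.1, 0.7]
finger_gap: 0.001
```

Call:
play_rows([
  [0, 0.001, 0, 0, 0, 0],
  [0, 0.002, 0, 0, 0, 0],
  [0, 0.003, 0, 0, 0, 0],
  [0, 0.004, 0, 0, 0, 0],
  [0, 0.005, 0, 0, 0, 0],
  [0, 0.005, 0, 0, 0, 0],
])

```text
t: 10.75
tcp_pos: [0.5607, 0.0817, 0.0362]
tool_rot: [-0.091, 0.701, -0.701, 0.09]
force: [-0.7, 0.2, -0.9]
finger_gap: -0.002
```

Call:
play_rows([
  [0, 0.0005, 0, 0, 0, 0],
  [0, 0.001, 0, 0, 0, 0],
  [0, 0.001, 0, 0, 0, 0],
])

```text
t: 11.05
tcp_pos: [0.5608, 0.0817, 0.0352]
tool_rot: [-0.091, 0.701, -0.701, 0.09]
force: [-0.2, 0.5, 0.4]
finger_gap: 0.002
```

Call:
play_rows([
  [0, 0.0005, 0, 0, 0, 0],
  [0, 0.001, 0, 0, 0, 0],
  [0, 0.001, 0, 0, 0, 0],
])

```text
t: 11.35
tcp_pos: [0.5609, 0.0817, 0.0346]
tool_rot: [0.09, -0.701, 0.701, -0.091]
force: [-0.7, 0.2, 2.9]
finger_gap: 0.001
```

Call:
play_rows([
  [0, 0.0005, 0, 0, 0, 0],
  [0, 0.001, 0, 0, 0, 0],
  [0, 0.001, 0, 0, 0, 0],
])

```text
t: 11.65
tcp_pos: [0.5609, 0.0817, 0.0339]
tool_rot: [0.09, -0.701, 0.701, -0.091]
force: [-0.8, -0.0, 5.8]
finger_gap: -0.002
```

Call:
play_rows([
  [0, 0.0005, 0, 0, 0, 0],
  [0, 0.001, 0, 0, 0, 0],
  [0, 0.001, 0, 0, 0, 0],
])

```text
t: 11.95
tcp_pos: [0.5609, 0.0816, 0.033]
tool_rot: [0.09, -0.701, 0.701, -0.091]
force: [-1.6, 0.3, 5.8]
finger_gap: 0.006
```

Call:
play_rows([
  [0, 0.0005, 0, 0, 0, 0],
  [0, 0.001, 0, 0, 0, 0],
  [0, 0.001, 0, 0, 0, 0],
])

```text
t: 12.25
tcp_pos: [0.5609, 0.0817, 0.032]
tool_rot: [0.09, -0.701, 0.701, -0.091]
force: [-1.2, -0.3, 5.7]
finger_gap: -0.001
```

Sinking at about 6 N; continue.

Call:
play_rows([
  [0, 0.0005, 0, 0, 0, 0],
  [0, 0.001, 0, 0, 0, 0],
  [0, 0.001, 0, 0, 0, 0],
])

```text
t: 12.55
tcp_pos: [0.5609, 0.0817, 0.031]
tool_rot: [0.09, -0.701, 0.701, -0.091]
force: [-1.5, -0.1, 6.9]
finger_gap: -0.002
```

Call:
play_rows([
  [0, 0.0005, 0, 0, 0, 0],
  [0, 0.001, 0, 0, 0, 0],
  [0, 0.001, 0, 0, 0, 0],
])

```text
t: 12.85
tcp_pos: [0.5609, 0.0817, 0.0301]
tool_rot: [0.09, -0.701, 0.701, -0.091]
force: [-1.5, 1.1, 6.6]
finger_gap: -0.0
```

Call:
play_rows([
  [0, 0.0005, 0, 0, 0, 0],
  [0, 0.0005, 0, 0, 0, 0],
])

```text
t: 13.05
tcp_pos: [0.5609, 0.0817, 0.0301]
tool_rot: [0.09, -0.701, 0.701, -0.091]
force: [-2.1, -0.2, 9.8]
finger_gap: -0.002
```

Call:
play_rows([
  [0, 0.0005, 0, 0, 0, 0],
  [0, 0.0005, 0, 0, 0, 0],
])

```text
t: 13.25
tcp_pos: [0.5609, 0.0817, 0.03]
tool_rot: [0.09, -0.701, 0.701, -0.091]
force: [-2.4, -0.6, 13.3]
finger_gap: -0.001
```

Call:
play_rows([
  [0, 0.0005, 0, 0, 0, 0],
  [0, 0.0005, 0, 0, 0, 0],
])

```text
t: 13.45
tcp_pos: [0.561, 0.0817, 0.03]
tool_rot: [0.09, -0.701, 0.701, -0.091]
force: [-3.4, -0.1, 15.6]
finger_gap: -0.002
```

Call:
play_rows([
  [0, 0.0003, 0, 0, 0, 0],
  [0, 0.0003, 0, 0, 0, 0],
  [0, 0.0003, 0, 0, 0, 0],
  [0, 0.0003, 0, 0, 0, 0],
  [0, 0.0003, 0, 0, 0, 0],
])

```text
t: 13.95
tcp_pos: [0.561, 0.0817, 0.03]
tool_rot: [0.09, -0.701, 0.701, -0.091]
force: [-3.2, 0.3, 18.8]
finger_gap: -0.001
```

Call:
play_rows([
  [0, 0, 0, 0, 0, 0],
  [0, 0, 0, 0, 0, 0],
  [0, 0, 0, 0, 0, 0],
  [0, 0, 0, 0, 0, 0],
  [0, 0, 0, 0, 0, 0],
])

```text
t: 14.45
tcp_pos: [0.5609, 0.0817, 0.0299]
tool_rot: [0.09, -0.701, 0.701, -0.091]
force: [-4.3, -1.2, 19.0]
finger_gap: -0.001
```

Call:
play_rows([
  [0, -0.005, 0, 0, 0, 0],
  [0, -0.02, 0, 0, 0, 0],
  [0, -0.06, 0, 0, 0, 0],
  [0, -0.11, 0, 0, 0, 0],
  [0, -0.11, 0, 0, 0, 0],
  [0, -0.11, 0, 0, 0, 0],
])

```text
t: 15.05
tcp_pos: [0.5616, 0.0816, 0.1387]
tool_rot: [0.089, -0.701, 0.701, -0.092]
force: [-0.0, 0.6, -0.7]
finger_gap: 0.001
```

Run:
```python
from h import *
s=sense();m=camera_model('wrist');np.save('w8.npy',m,allow_pickle=True);a=save('wrist','w8.png'); print(s['t'],s['tcp_pos'],s['tool_rot'],s['force'])
a=save('scene','s8.png')[190:300,230:380,::-1];cv2.imwrite('pics/s8z.png',cv2.resize(a,None,fx=5,fy=5,interpolation=cv2.INTER_CUBIC))
```

```text
15.05 [0.56164371 0.08164855 0.13872433] [ 0.08945753 -0.70107894  0.70148708 -0.09165993] [-0.00503949  0.55965483 -0.69437182]
```

View pics/w8.png

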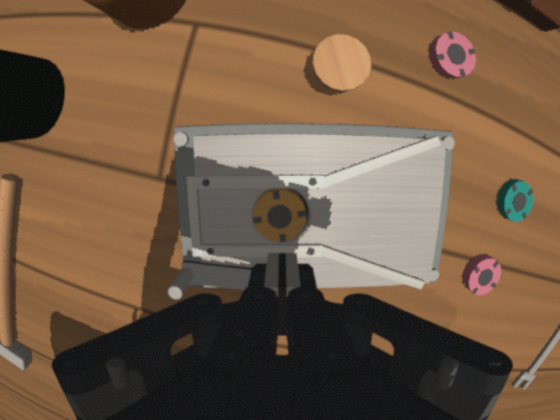

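View pics/s8z.png

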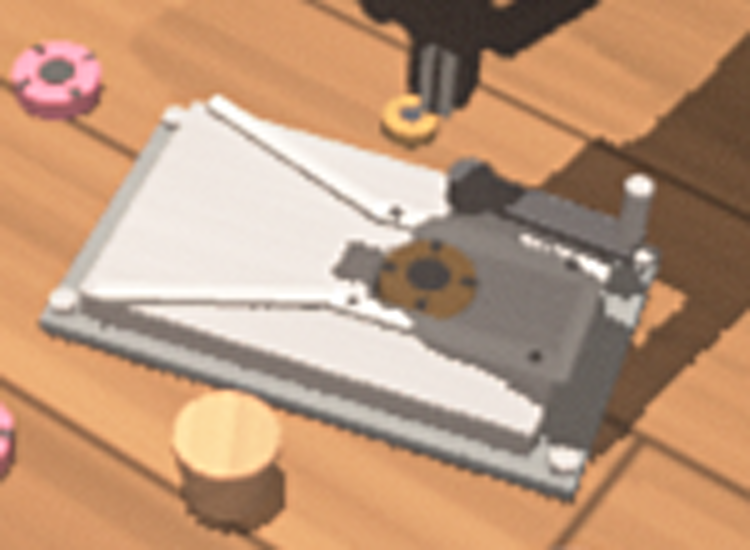

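Run:
```python
from h import *
from scipy.spatial.transform import Rotation as Ro
m=np.load('w8.npy',allow_pickle=True).item()
a=cv2.imread('pics/w8.png')[260:310,150:220]; cv2.imwrite('pics/w8h.png',cv2.resize(a,None,fx=8,fy=8,interpolation=cv2.INTER_CUBIC))
for uv in [(177,291),(174,291)]: print(onz('wrist',*uv,.074,m))
m1=np.load('w1.npy',allow_pickle=True).item(); m7=np.load('w7.npy',allow_pickle=True).item()
print('pivot w7',onz('wrist',283,285,.038,m7)); print('handle w7',onz('wrist',179,292,.074,m7))
s=sense(); print(s['q'])
```

```text
[0.49599096 0.14411909 0.074     ]
[0.49524796 0.14641592 0.074     ]
pivot w7 [0.50776783 0.06935477 0.038     ]
handle w7 [0.50010688 0.14280044 0.074     ]
[-5.25542302e-02  5.77150530e-01  1.66836656e+00 -2.83061958e-06
  8.98485453e-01  1.26148106e+00]
```

View pics/w8h.png

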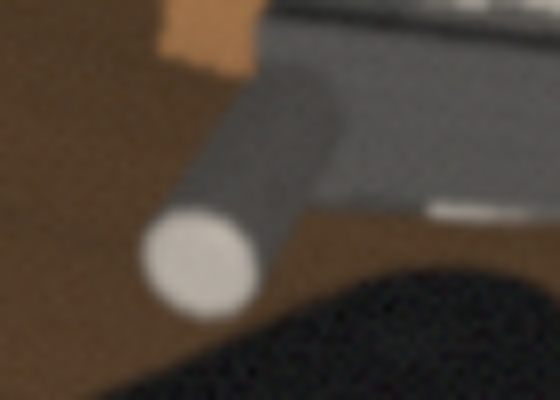

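Call:
play_rows([
  [0.005, 0, -0.008, 0, -0.14, 0],
  [0.01, 0, -0.016, 0, -0.28, 0],
  [0.015, 0, -0.024, 0, -0.42, 0],
  [0.02, 0, -0.032, 0, -0.56, 0],
  [0.025, 0, -0.04, 0, -0.7, 0],
  [0.03, 0, -0.048, 0, -0.84, 0],
  [0.035, 0, -0.056, 0, -0.98, 0],
  [0.04, 0, -0.064, 0, -1.12, 0],
  [0.045, 0, -0.072, 0, -1.26, 0],
  [0.049, 0, -0.079, 0, -1.38, 0],
  [0.049, 0, -0.079, 0, -1.459, 0],
  [0.049, 0, -0.079, 0, -1.459, 0],
], gripper=0.04)

```text
t: 16.35
tcp_pos: [0.492, 0.1457, 0.1358]
tool_rot: [0.536, -0.463, 0.461, -0.534]
force: [0.7, 0.3, 0.8]
finger_gap: 0.466
```

Run:
```python
from h import *
from scipy.spatial.transform import Rotation as Ro
s=sense();m=camera_model('wrist');np.save('w9.npy',m,allow_pickle=True);a=save('wrist','w9.png'); print(s['t'],s['tcp_pos'],s['q'],s['force'],s['finger_gap'])
R=Ro.from_quat(s['tool_rot']).as_matrix(); print(R, np.degrees(np.arctan2(R[1,2],R[0,2])))
d=np.array([.4943,.146,0])-s['tcp_pos']; d[2]=0; print(R.T@d)
```

```text
16.35 [0.49197046 0.14570969 0.13578524] [ 6.98990769e-02  5.23674148e-01  1.79920562e+00 -2.94754848e-05
  8.22721962e-01 -7.53119849e-02] [0.74373895 0.28572125 0.75491467] 0.46590033603653336
[[ 1.44720595e-01 -3.99776334e-03  9.89464485e-01]
 [-9.89472522e-01 -3.01554384e-04  1.44720552e-01]
 [-2.80181165e-04 -9.99991963e-01 -3.99931810e-03]] 8.32116434583841
[ 4.98785153e-05 -9.40049418e-06  2.34701101e-03]
```

View pics/w9.png

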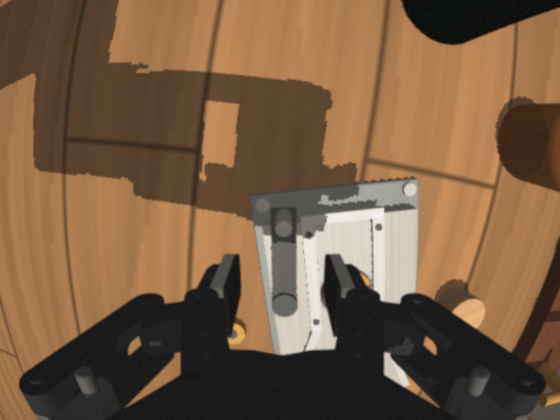

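Run:
```python
from h import *
m=np.load('w9.npy',allow_pickle=True).item()
for p in [(283,228),(284,229)]: print(onz('wrist',*p,.074,m))
print('pivot',onz('wrist',285,304,.038,m), sense()['tcp_pos'])
```

```text
[0.4921693  0.14778963 0.074     ]
[0.49291616 0.14720637 0.074     ]
pivot [0.50535827 0.06998956 0.038     ] [0.49235446 0.14559719 0.13599932]
```

Call:
play_rows([
  [-0.001, 0.03, 0.001, 0, 0, 0],
  [-0.001, 0.06, 0.001, 0, 0, 0],
  [-0.001, 0.08, 0.001, 0, 0, 0],
  [-0.001, 0.09, 0.001, 0, 0, 0],
  [-0.001, 0.09, 0.001, 0, 0, 0],
  [-0.001, 0.09, 0.001, 0, 0, 0],
])

```text
t: 17.0
tcp_pos: [0.4945, 0.1467, 0.0476]
tool_rot: [-0.535, 0.463, -0.463, 0.535]
force: [-0.6, -0.2, -0.2]
finger_gap: 0.466
```

Call:
play_rows([
  [0, 0, 0, 0, 0, 0],
  [0, 0, 0, 0, 0, 0],
  [0, 0, 0, 0, 0, 0],
  [0, 0, 0, 0, 0, 0],
], gripper=0.018)

```text
t: 17.4
tcp_pos: [0.4945, 0.1468, 0.0481]
tool_rot: [-0.535, 0.462, -0.463, 0.535]
force: [0.5, -0.6, -0.1]
finger_gap: 0.212
```

Run:
```python
from h import *
from scipy.spatial.transform import Rotation as Ro
s=sense(); p=s['tcp_pos'];R=Ro.from_quat(s['tool_rot']).as_matrix(); print(s['t'],p)
a=save('scene','s10.png')[150:300,230:430,::-1];cv2.imwrite('pics/s10z.png',cv2.resize(a,None,fx=4,fy=4,interpolation=cv2.INTER_CUBIC))
P=np.array([.5053,.0691]); r=p[:2]-P; rad=np.hypot(*r); a0=np.arctan2(r[1],r[0]); print(rad,np.degrees(a0), (a0-np.radians(14.75)))
for k in range(1,17):
    th=.1*k; a=a0-th
    q=P+.078*np.array([np.cos(a),np.sin(a)]); d=np.r_[q-p[:2],0]; print(round(th,2),(R.T@d).round(4))
```

```text
17.4 [0.4944963  0.14681113 0.04805038]
0.07845852195575198 97.91474967914911 1.4514987034980498
0.1 [0.0009 0.     0.0078]
0.2 [0.0021 0.     0.0155]
0.3 [0.0041 0.     0.023 ]
0.4 [0.0068 0.     0.0303]
0.5 [0.0103 0.     0.0373]
0.6 [0.0144 0.     0.0439]
0.7 [0.0191 0.0001 0.0501]
0.8 [0.0245 0.0001 0.0558]
0.9 [0.0304 0.0001 0.0609]
1.0 [0.0368 0.0001 0.0654]
1.1 [0.0436 0.0001 0.0692]
1.2 [0.0507 0.0001 0.0724]
1.3 [0.0581 0.0001 0.0748]
1.4 [0.0657 0.0001 0.0764]
1.5 [0.0735 0.0001 0.0773]
1.6 [0.0813 0.0001 0.0774]
```

View pics/s10z.png

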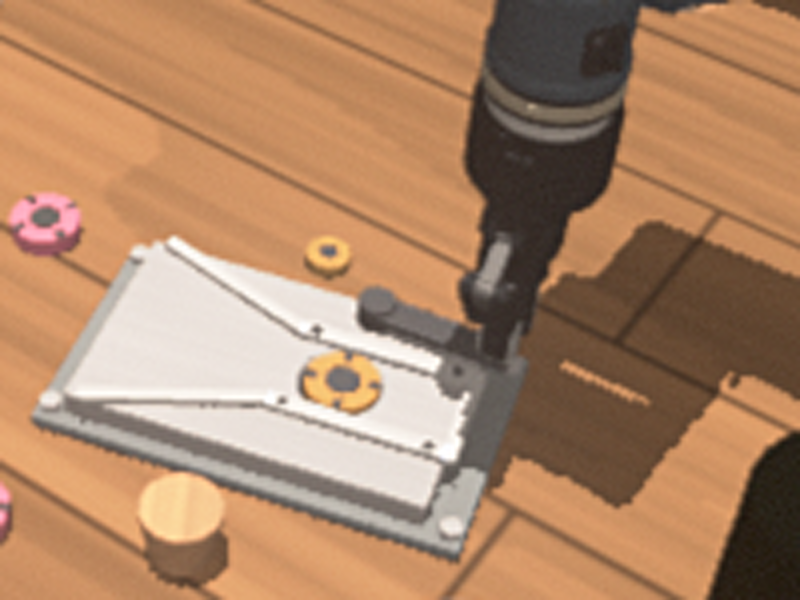

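Call:
play_rows([
  [0.001, 0, 0.008, 0, 0.1, 0],
  [0.002, 0, 0.0155, 0, 0.2, 0],
  [0.004, 0, 0.023, 0, 0.3, 0],
  [0.007, 0, 0.0305, 0, 0.4, 0],
  [0.0105, 0, 0.0375, 0, 0.5, 0],
  [0.0145, 0, 0.044, 0, 0.6, 0],
  [0.019, 0, 0.05, 0, 0.7, 0],
  [0.0245, 0, 0.056, 0, 0.8, 0],
  [0.0305, 0, 0.061, 0, 0.9, 0],
  [0.037, 0, 0.0655, 0, 1.0, 0],
  [0.0435, 0, 0.069, 0, 1.1, 0],
  [0.0435, 0, 0.069, 0, 1.1, 0],
])

```text
t: 18.65
tcp_pos: [0.569, 0.1132, 0.0475]
tool_rot: [0.214, -0.674, 0.674, -0.214]
force: [-0.8, -0.2, 0.7]
finger_gap: 0.212
```

Run:
```python
from h import *
from scipy.spatial.transform import Rotation as Ro
s=sense(); p=s['tcp_pos'];R=Ro.from_quat(s['tool_rot']).as_matrix(); print(s['t'],p,s['force'])
a=save('scene','s11.png')[150:300,230:430,::-1];cv2.imwrite('pics/s11z.png',cv2.resize(a,None,fx=4,fy=4,interpolation=cv2.INTER_CUBIC))
P=np.array([.5053,.0691]); r=p[:2]-P; rad=np.hypot(*r); a0=np.arctan2(r[1],r[0]); print(rad,np.degrees(a0), (a0-np.radians(14.75)))
for k in range(1,11):
    th=.05*k; a=a0-th
    q=P+.078*np.array([np.cos(a),np.sin(a)]); d=np.r_[q-p[:2],0]; print(round(th,2),(R.T@d).round(4))
```

```text
18.65 [0.56897736 0.11324604 0.04749069] [-0.82600506 -0.23097221  0.71538461]
0.07748340966700717 34.73267249398758 0.34876342836779
0.05 [-0.0004  0.      0.0039]
0.1 [-0.0001  0.      0.0078]
0.15 [0.0005 0.     0.0117]
0.2 [0.0012 0.     0.0155]
0.25 [0.0021 0.     0.0193]
0.3 [0.0032 0.     0.023 ]
0.35 [0.0045 0.     0.0267]
0.4 [0.0059 0.     0.0303]
0.45 [0.0076 0.     0.0339]
0.5 [0.0094 0.     0.0373]
```

View pics/s11z.png

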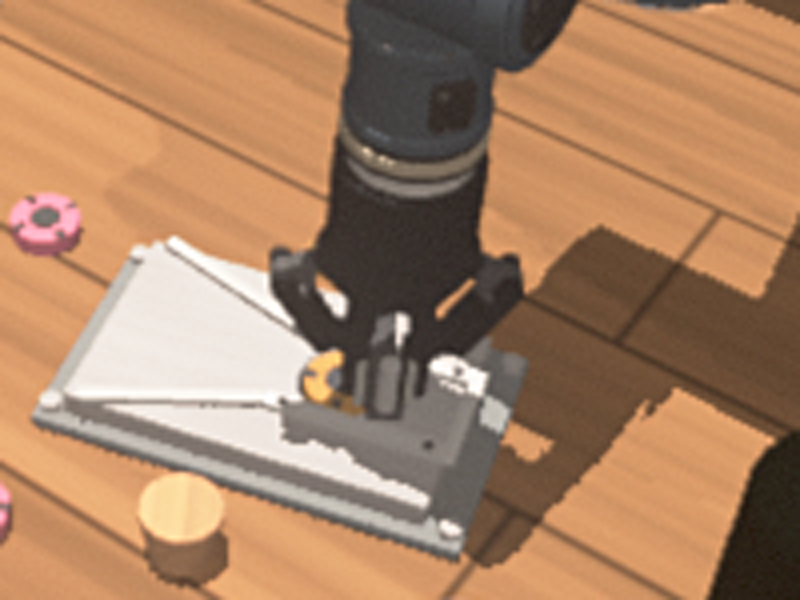

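Call:
play_rows([
  [0, 0, 0.006, 0, 0.08, 0],
  [0, 0, 0.012, 0, 0.15, 0],
  [0.0015, 0, 0.0175, 0, 0.23, 0],
  [0.003, 0, 0.023, 0, 0.3, 0],
  [0.0045, 0, 0.0265, 0, 0.35, 0],
  [0.0045, 0, 0.0265, 0, 0.35, 0],
])

```text
t: 19.3
tcp_pos: [0.5801, 0.0895, 0.0474]
tool_rot: [-0.094, 0.701, -0.701, 0.094]
force: [0.5, -0.2, 0.1]
finger_gap: 0.21
```

Call:
play_rows([
  [0, 0, 0.001, 0, 0, 0],
  [0, 0, 0.002, 0, 0, 0],
  [0, 0, 0.002, 0, 0, 0],
])

```text
t: 19.6
tcp_pos: [0.5808, 0.0878, 0.0475]
tool_rot: [-0.094, 0.701, -0.701, 0.094]
force: [-0.5, 1.2, 0.0]
finger_gap: 0.211
```

Call:
play_rows([
  [0, 0, 0.001, 0, 0, 0],
  [0, 0, 0.001, 0, 0, 0],
])

```text
t: 19.8
tcp_pos: [0.581, 0.0869, 0.0475]
tool_rot: [-0.094, 0.701, -0.701, 0.094]
force: [-1.8, 2.6, -0.5]
finger_gap: 0.21
```

Call:
play_rows([
  [0, 0, 0.001, 0, 0, 0],
  [0, 0, 0.001, 0, 0, 0],
])

```text
t: 20.0
tcp_pos: [0.581, 0.0868, 0.0474]
tool_rot: [-0.094, 0.702, -0.7, 0.093]
force: [-0.9, 5.8, 0.2]
finger_gap: 0.211
```

Call:
play_rows([
  [0, 0, 0.001, 0, 0, 0],
  [0, 0, 0.001, 0, 0, 0],
])

```text
t: 20.2
tcp_pos: [0.581, 0.0867, 0.0474]
tool_rot: [-0.094, 0.702, -0.7, 0.093]
force: [-1.6, 8.9, 0.1]
finger_gap: 0.21
```

Call:
play_rows([
  [0, 0, 0.001, 0, 0, 0],
  [0, 0, 0.001, 0, 0, 0],
])

```text
t: 20.4
tcp_pos: [0.581, 0.0866, 0.0474]
tool_rot: [-0.093, 0.703, -0.699, 0.093]
force: [-1.2, 11.4, 0.4]
finger_gap: 0.209
```

Call:
play_rows([
  [0, 0, -0.003, 0, 0, 0],
  [0, 0, -0.005, 0, 0, 0],
  [0, 0, -0.006, 0, 0, 0],
  [0, 0, -0.006, 0, 0, 0],
])

```text
t: 20.8
tcp_pos: [0.5807, 0.089, 0.0476]
tool_rot: [0.094, -0.701, 0.701, -0.094]
force: [-0.2, -0.8, -0.4]
finger_gap: 0.212
```

Call:
play_rows([
  [0, 0, 0, 0, 0, 0],
  [0, 0, 0, 0, 0, 0],
  [0, 0, 0, 0, 0, 0],
  [0, -0.02, 0, 0, 0, 0],
  [0, -0.06, 0, 0, 0, 0],
  [0, -0.1, 0, 0, 0, 0],
  [0, -0.14, 0, 0, 0, 0],
  [0, -0.14, 0, 0, 0, 0],
  [0, -0.14, 0, 0, 0, 0],
], gripper=0.04)

```text
t: 21.7
tcp_pos: [0.5808, 0.0894, 0.1887]
tool_rot: [0.093, -0.701, 0.701, -0.095]
force: [0.2, -0.4, 0.1]
finger_gap: 0.472
```

Run:
```python
from h import *
s=sense();m=camera_model('wrist');np.save('w12.npy',m,allow_pickle=True);save('wrist','w12.png'); print(s['t'],s['tcp_pos'],s['force'])
a=save('scene','s12.png')[150:300,230:430,::-1];cv2.imwrite('pics/s12z.png',cv2.resize(a,None,fx=4,fy=4,interpolation=cv2.INTER_CUBIC))
```

```text
21.7 [0.58084615 0.08939694 0.1886518 ] [ 0.18363939 -0.37309813  0.12652317]
```

View pics/w12.png

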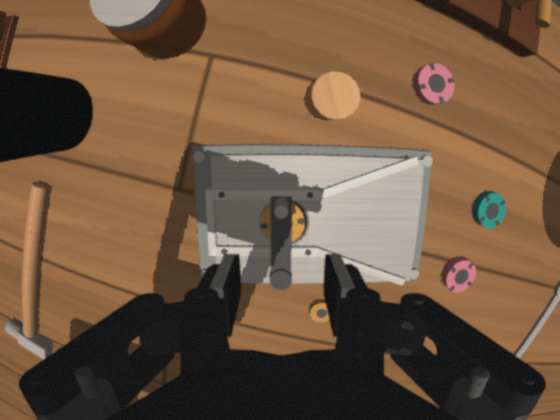

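View pics/s12z.png

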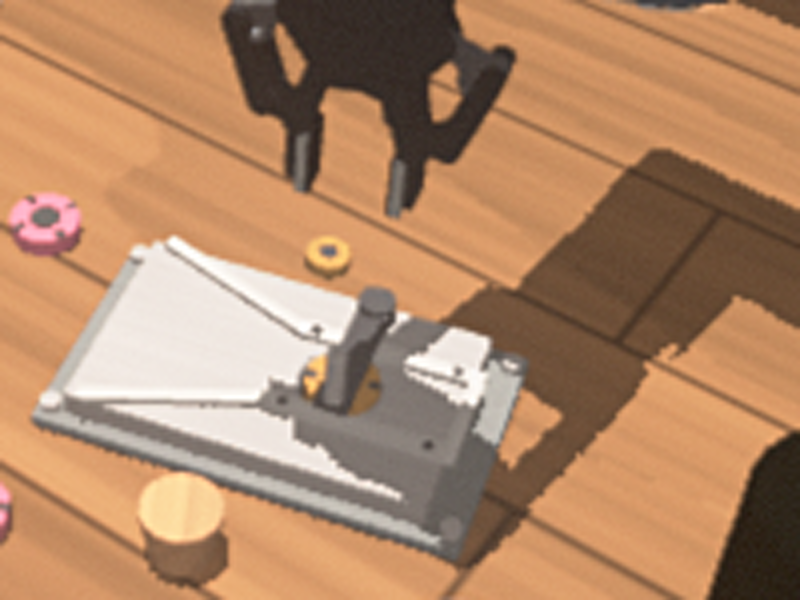

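Run:
```python
from h import *
m=np.load('w12.npy',allow_pickle=True).item()
h=onz('wrist',281.5,211.5,.074,m); p=onz('wrist',281,280,.038,m); d=h-p
print(h,p,np.hypot(*d[:2]),np.radians(104.75)-np.arctan2(d[1],d[0]))
sign_off()
```

```text
[0.58107696 0.08905325 0.074     ] [0.50403575 0.06864457 0.038     ] 0.07969857311018008 1.569274504854747
the job is handed in; nothing more can be done
```

The nut is fully home in the pocket and the keeper is swung over it against its stop. I handed the job in at about 21.8 s, with the gripper clear about 19 cm up.

- **Sliding:** I slid the nut along the deck between loosely open fingers, without gripping or lifting it, until it dropped into the pocket. The pocket's far wall then pushed back at about 5 N.
- **Pressing:** I pressed the nut down with shut fingertips. The rubber seat sank at about 6–7 N and stopped firmly with the nut's top at 30.0 mm, the height given for fully home. I held 18.8–19.0 N for at least half a second. The highest vertical reading was 19.0 N, so the 30 N limit was not approached in any reading.
- **Keeper:** I swung it by its handle until it stopped, with about 11 N at the handle there, then let go.

The last wrist picture puts the keeper at 1.569 rad, against 1.57 at its stop. The bar lies over the nut and nothing else on the bench appears to have moved.

No check failed. Camera estimates of the same points differed by 2–3 mm from view to view (one handle reading by about 6 mm), so I confirmed the drop into the pocket and the keeper's stop by force.

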